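# Hold the angle bracket against the sprung fence for a colleague to screw down

## Robot

A 6-joint arm with a two-finger parallel gripper is mounted at the origin on the work surface. World frame = base frame: x ahead of the robot, y to its left, z up, the work surface at z = 0. Lengths are in mm, angles in rad, forces in N, time in s.
With the tool pointing down it reaches from about 300 to 775 mm from the base axis. Payload 14.6 kg.
Tool frame: the origin (TCP) lies on the centre line of the jaws, within the pads' length; the fingertips stand ahead of it and the grasp point (between the pads) is the TCP (manip.tip_reach is the z of the fingertips in the tool frame, in mm); z points along the fingers, y is the direction in which the jaws open and shut (so a half turn about z gives the same grasp; the last joint's range is limited). The gripper opens to 94 mm and grips with 3 to 60 N. Pads are 16 mm wide; open, the fingers measure 119 mm over their backs; the gripper's body (75 mm by 177 mm) begins 78 mm behind the grasp point.
Start: joints at [1.044, 0.3, 1.521, -0, 1.321, -0.067], TCP at [244.069, 492.869, 224.446] pointing down, gripper open.
Joint ranges: [-3.03, 3.03], [-0.79, 2.21], [0.23, 2.52], [-1.04, 4.18], [0, 3.07], [-2.55, 2.55]. Speed limits (rad/s): [2.22, 2.22, 2.57, 3.14, 3.14, 3.14].

## Interface

Orientations are given as [roll, pitch, yaw] about the fixed x, y, z axes, in that order (R = Rz(yaw) Ry(pitch) Rx(roll)).
In Python, from cell import manip, camera, search_frame, masks_of, tip_of gives the robot as it stands.
- The arm moves only by the tool send_rows, never from a script. Its argument "plan" is a list of rows, each an object with "travel": the shift along the tool's x, y, z in mm, a list of three; "delta_rot": the turn, a rotation vector about the tool's x, y, z in degrees, a list of three; "fingers": the gripper's target within -1 to 1 (shut at 1, half-way at 0, fully open at -1). In form: [{"travel": [dx, dy, dz], "delta_rot": [wx, wy, wz], "fingers": fingers}, ...]. A call has 1 to 20 rows; each row shifts and turns the commanded pose from where the row before left it, along the tool's axes as they then stand; what a row does not reach is not made up. A row lasts 1/8 s, in which the tool goes at most 62.5 mm and 10.7 degrees, less where a joint would pass 70% of its speed; a pose out of reach is approached as far as the arm can. A call is refused whole if a number of a shift passes 62.5 or a number of a turn 10.7, either way. A call with a gripper value outside its range is refused whole. The fingers move at their own pace and stop on an object; "grip_force" is the grip in N (left out, the last holds). Time passes only in rows, so rows that do not move let the fingers close. It gives the time, the measured TCP pose, the force and the opening at its end, in the units of the state.
- manip.read_state(): the state, without advancing time (a new reading comes with each control period).
- camera(name): name is "side" or "top"; returns a dict with "color" (420x560x3 uint8, red, green, blue), "z_map" (420x560 float32, mm along the optical axis (not along the pixel's ray), 0 where there is no reading), "fov_y" (degrees; the focal length in pixels is half the picture's height over the tangent of half this angle, whatever the lens; pixels are square), "cx", "cy" (the principal point, pixels), "k1" (the pictures are not rectified: a ray, as slopes to the right and down, at radius r is drawn at 1 + k1 r^2 times it, then the intrinsics apply), "world_from_camera" (4x4, takes a point from camera to world coordinates). Camera axes: x right, y up, looking along -z (the intrinsics and any distortion apply to the point x, -y, -z); pixel columns grow to the right and rows downward; lengths in mm; the calibration is good to about 2 mm. A picture is of the moment at which its call begins.
- manip.sign_off(): hands the job in, once; it reports no verdict.
Trained networks look in the newest picture that a camera, given by its name, has taken for a name from the list of things; names that differ only in an ending like _2 or _b are one class to them, and where a whole thing is asked for, a point or a joint stands for the part that bears it (a point fixed in the world has none). Each returns a list of dicts, best first, with "confidence" (0 to 1); they miss things now and then, are a little off and sometimes report something else, mostly with a low value. They report only what shows in the picture. A call takes as long as a camera call. They do not tell look-alikes from the thing itself.
- search_frame(name, camera): "at" ([x, y, z] in mm, in the coordinates of the camera as it stood for that picture, good to about 4 mm: the middle of the surface that is visible of it).
- masks_of(name, camera): "region" (420x560 bool, what is visible of it).
- tip_of(name, camera): "at" ([x, y, z] in mm, in the coordinates of the camera as it stood for that picture, good to about 4 mm: a listed point, or the origin of a listed thing).
The state is a dict: "clock": time; "joints": joint angles; "qd": joint speeds; "effort": joint torques, N m; "eef_pos": TCP position; "eef_rot": TCP orientation; "wrist_force": force on the tool from outside, world axes, zero at the start; "moment": the same for the moment, N m; "finger_gap": finger opening in mm.
Only numpy, scipy, OpenCV 4.12 (cv2) and the standard library are available. Lean on these libraries where they do the work, as an engineer would, in place of code of your own. Each camera call takes 0.05 s, during which the arm holds its last target. There are 200 camera calls.

## Task

Take the aluminium angle bracket by its orange grip, lift it up and off the two pegs it hangs on, and set it on the steel deck with its foot flat and central between the two blue lines, its upright face square against the yellow sprung fence. Push it steadily against the fence so that the black pointer stands in the green band of the scale (never right up to the end of the fence's travel), hold it there for a few seconds so that a colleague can screw it down, and finish still gripping and pushing like that. Leave everything else on the bench where it is.

Things in the scene. Friction and masses are not known exactly. Their poses are not given: they have to be found in the camera images.
- bracket: aluminium angle bracket, about 0.28 kg, with an orange grip. Origin: underside of the foot, mid-width, in the plane of the upright's contact face; x points out of that face (to the posts when hung, to the fence when fitted), y along the width, z up. Foot 110 mm wide (y), x -80 to 0 mm, 6 mm thick, two dark screw slots. Upright 110 wide, 72 high, 6 thick (x -6 to 0)
- bracket_grip (a point): on the orange grip of the bracket, a 20 x 20 mm upright post, at bracket x = -55 mm, y = 0, z = 52 mm (axes as the bracket). The post stands on the foot from z = 6 to 76 mm, free on all sides: 39 mm clear to the upright
- bracket_windows (a point): midway between the two windows in the bracket's upright (bracket x = -3, y = 0, z = 43 mm): each is 22 mm wide and 30 mm high, centred at y = +-32 mm, from z = 28 to 58 mm. The bracket hangs with the top edges of the windows on the pegs
- hanger: fixed stand: blue foot plate 150 x 150 x 12 mm, two aluminium posts 16 mm wide, 205 mm high. Origin on the bench below the posts' front faces, midway between them. The bracket hangs on the -x side, contact face on the posts, its underside 125 mm above the bench; its x, y, z axes are then those of the hanger
- hanger_pegs (a point): midway between the pegs' roots, 180 mm above the bench (axes as the hanger). At y = +-32 mm a 6 mm steel peg points to -x, level for 14 mm, then turned up; its tip is 21 mm out and 191 mm high. To come off, the bracket must be lifted 9 to 22 mm (best 15 mm), then drawn at least 30 mm to -x
- deck: fixed steel deck, 12 mm thick, x -140 to 90 mm, y +-95 mm, carrying the fence and a blue spring housing (68 mm high) behind it. Origin at bench level (12 mm below the deck's top), under the middle of the unpressed fence's face; x is the direction of pushing, y along the fence. Blue lines along x at y = +-60 mm: a central bracket leaves 5 mm to each
- scale_green (a point): middle of the green band of the white scale on the deck, deck x = 18, y = 83, z = 15 mm; the band is 10 mm long in x. A black pointer fixed to the fence stands at deck x = 5 mm when unpressed and moves along the scale; a red zone marks the end of travel
- fence_pad: yellow sliding fence block, 130 mm wide, 12 mm thick, from 3 to 61 mm above the deck's top. Origin at bench level under the middle of its contact face: equal to the deck's when unpressed, shifts along the deck's x when pressed
- fence (a joint): how far the fence is pushed in along the deck's x, m: 0 at rest, hard stop at 0.028. Springs of 700 N/m return it; the pointer is in the green band from 0.008 to 0.018 (about 6 to 13 N)
- tube_pack: white foam block full of red-capped clear tubes (6 by 4), 111 x 76 mm, 88 mm high; origin under its centre, long side along its x
- side_pack: smaller foam block of red-capped tubes, 94 x 76 mm, 88 mm high; origin under its centre
- screwdriver: screwdriver lying on the bench, for the colleague; origin under its middle, lies along its x
- screw_tray: small open blue tray of screws, 100 x 80 x 35 mm; origin under its centre
- spray: white bottle with blue label, 60 mm across, 160 mm high; origin under its centre
- cap_bin: open grey bin of red caps, 160 x 120 x 70 mm; origin under its centre
There are look-alikes about, which are no part of the job. What is shaped like the hanger but pink is not meant. Leave any purple look-alike of the bracket alone.

How it is judged (in metres and radians):
On the way, in this order (a step that is already met when the one before it is completed fails the run):
1. the bracket is lifted up and clear off the pegs, in the gripper (x of bracket in the frame of hanger below -0.028 m and height (world z) of bracket above 0.1 m and contact force between bracket and hanger below 0.1 N and contact force between the fingers and bracket above 0.5 N), for 0.2 s.
2. the bracket stands flat, central and square on the deck and is pushed against the fence with the pointer in the green band, for 2 seconds (value of joint fence between 0.007 and 0.019 m and contact force between bracket and fence_pad between 4 and 16 N and y of bracket in the frame of deck between -0.01 and 0.01 m and z of bracket in the frame of deck between 0.008 and 0.018 m and angle between bracket's own z axis and vertical below 0.08 rad and angle between the x axis of bracket and the x axis of deck, either way round below 0.08 rad and contact force between the fingers and bracket above 3 N), for 2 s.
At the end, for the whole second after the job is handed in: Still gripped and pushed: fence pressed in by 7 to 19 mm (force on it 4 to 16 N), bracket within 10 mm of the deck's centre line, its underside no more than 6 mm off the deck's top face, tilted less than 0.08 rad, face within 0.08 rad of square, at rest, fingers pushing it with more than 3 N (all of step 2 and linear speed of bracket below 0.01 m/s and contact force between bracket and hanger below 0.1 N); the arm keeps its last pose, push and grip.
It fails at once if the fence is driven to the end of its travel (over 26 mm) (value of joint fence above 0.026 m).
It fails at once if a tube pack, the screwdriver, tray, bottle or cap bin is disturbed (moved over 30 mm) (distance of any of tube_pack, side_pack, screwdriver, screw_tray, spray, cap_bin from where it was at the start of the episode above 0.03 m).
It also fails if it takes over 58 s, if anything falls off the work surface, if the arm or the gripper's body presses on something with over 40 N, if the wrist force passes 120 N, or if a joint passes its speed limit or range.

## Working session

There is one attempt and no reset: what is moved stays moved. The work goes in short steps, Python scripts to look and compute and a tool call to move; the robot and the scene stay as the last step left them, time stands still between calls to the robot, and variables do not carry over. Pictures are saved under pics/ and viewed, about 8 in all and at most 12, crops included, and the job is handed in when it is done.

Besides the shell and the picture viewer there is one more tool, called after ">>>" as name(argument=value, ...), one argument or row to a line, values as JSON. send_rows: Moves the arm, as the interface text tells. Its arguments: {"type":"object","properties":{"plan":{"type":"array"},"grip_force":{"type":"number"}},"required":["plan"]}

```bash
ls; mkdir -p pics
cat > h.py <<'E'
import numpy as np, cv2
from cell import manip, camera, search_frame, masks_of, tip_of
def w(c,p): return (c["world_from_camera"]@np.r_[p,1])[:3]
def K(c):
    f=210/np.tan(np.radians(c["fov_y"])/2); return f
def pix(c,P):
    q=np.linalg.inv(c["world_from_camera"])@np.r_[P,1]; s=np.array([q[0],-q[1]])/-q[2]
    s=s*(1+c["k1"]*(s@s)); return s*K(c)+[c["cx"],c["cy"]]
def cloud(c):
    f=K(c); v,u=np.mgrid[:420,:560]; d=np.stack([(u-c["cx"])/f,(v-c["cy"])/f],-1).astype(float); s=d.copy()
    for _ in range(20): s=d/(1+c["k1"]*(s**2).sum(-1,keepdims=True))
    z=c["z_map"]; p=np.stack([s[...,0]*z,-s[...,1]*z,-z,np.ones_like(z)],-1)
    return (p@c["world_from_camera"].T)[...,:3]
E
python3 - <<'E'
from h import *
print(manip.read_state())
for n in ("side","top"):
    c=camera(n); cv2.imwrite(f"pics/{n}0.png",c["color"][...,::-1]); print(n,c["fov_y"],c["k1"],c["world_from_camera"].round(2).tolist())
    for t in ("bracket","bracket_grip","bracket_windows","hanger","hanger_pegs","deck","scale_green","fence_pad","tube_pack","side_pack","screwdriver","screw_tray","spray","cap_bin"):
        print(t,[(round(d["confidence"],2),w(c,d["at"]).round().tolist(),pix(c,w(c,d["at"])).round().tolist()) for d in tip_of(t,n)])
E
```

```text
pics
{'clock': 0.0, 'joints': array([ 1.04442524e+00,  3.00405386e-01,  1.52158086e+00,  1.26894340e-05,
        1.32069755e+00, -6.66454844e-02]), 'qd': array([ 0.00018478,  0.00088717, -0.00139237,  0.00030069,  0.0003637 ,
        0.0001643 ]), 'effort': array([ 1.46060679e-04, -5.31794214e+01, -3.52752256e+01,  7.08879204e-02,
        2.41916638e-02, -5.03516742e-05]), 'eef_pos': array([243.93741068, 492.67645789, 223.92245684]), 'eef_rot': array([-3.14050475e+00, -8.49300412e-05,  2.68186386e+00]), 'wrist_force': array([ 0.37017146,  0.62093091, -0.20032391]), 'moment': array([-0.02570544, -0.03113055, -0.00265955]), 'finger_gap': 94.17512114694671}
side 46.907975874890965 -0.046655666800351596 [[0.93, 0.27, -0.24, 170.35], [-0.36, 0.69, -0.62, -933.56], [-0.0, 0.67, 0.74, 1229.5], [0.0, 0.0, 0.0, 1.0]]
bracket [(0.7, [578.0, -248.0, 123.0], [334.0, 261.0]), (0.7, [398.0, -165.0, -2.0], [265.0, 282.0]), (0.49, [584.0, -247.0, 3.0], [333.0, 284.0])]
bracket_grip [(0.76, [522.0, -243.0, 179.0], [316.0, 254.0]), (0.76, [446.0, -131.0, 52.0], [276.0, 258.0])]
bracket_windows [(0.72,
[... 1871 characters left out ...]
d [(0.51, [552.0, 237.0, -3.0], [217.0, 206.0])]
tube_pack [(0.88, [642.0, 17.0, -4.0], [275.0, 184.0]), (0.24, [550.0, 235.0, -0.0], [218.0, 206.0])]
side_pack [(0.88, [506.0, -529.0, 1.0], [417.0, 220.0]), (0.62, [549.0, 235.0, 1.0], [218.0, 207.0]), (0.21, [788.0, 80.0, 0.0], [259.0, 147.0])]
screwdriver [(0.8, [439.0, -10.0, 1.0], [281.0, 236.0]), (0.16, [548.0, 236.0, 2.0], [218.0, 207.0])]
screw_tray [(0.83, [766.0, -41.0, 2.0], [290.0, 153.0]), (0.66, [575.0, -244.0, 0.0], [342.0, 201.0])]
spray [(0.78, [789.0, 75.0, 1.0], [261.0, 147.0]), (0.44, [577.0, -249.0, 182.0], [350.0, 191.0]), (0.18, [582.0, -243.0, 2.0], [342.0, 199.0])]
cap_bin [(0.76, [435.0, 535.0, 3.0], [138.0, 235.0])]
```

Run:
```python
import cv2,numpy as np
s=cv2.imread("pics/side0.png");t=cv2.imread("pics/top0.png")
a=cv2.resize(s[200:380,200:380],(540,540),interpolation=cv2.INTER_CUBIC)
cv2.imwrite("pics/cropA.png",a)
b=cv2.resize(t[130:300,180:410],(800,591),interpolation=cv2.INTER_CUBIC)
cv2.imwrite("pics/cropB.png",b)
```

```text
(no output)
```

View pics/side0.png

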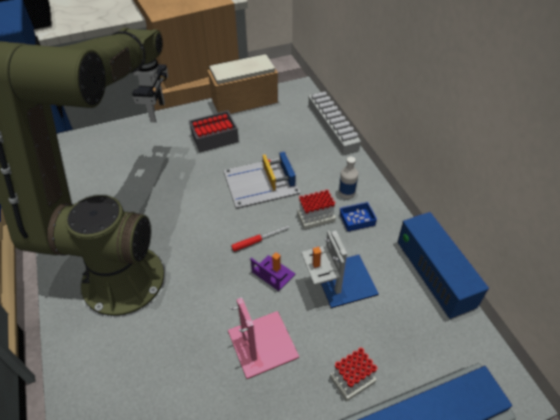

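View pics/cropA.png

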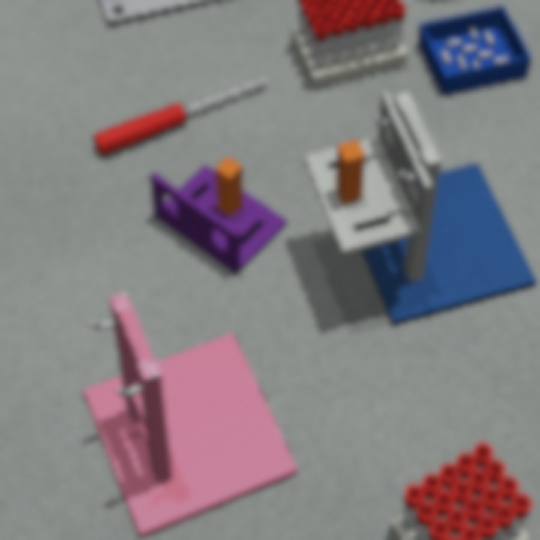

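View pics/cropB.png

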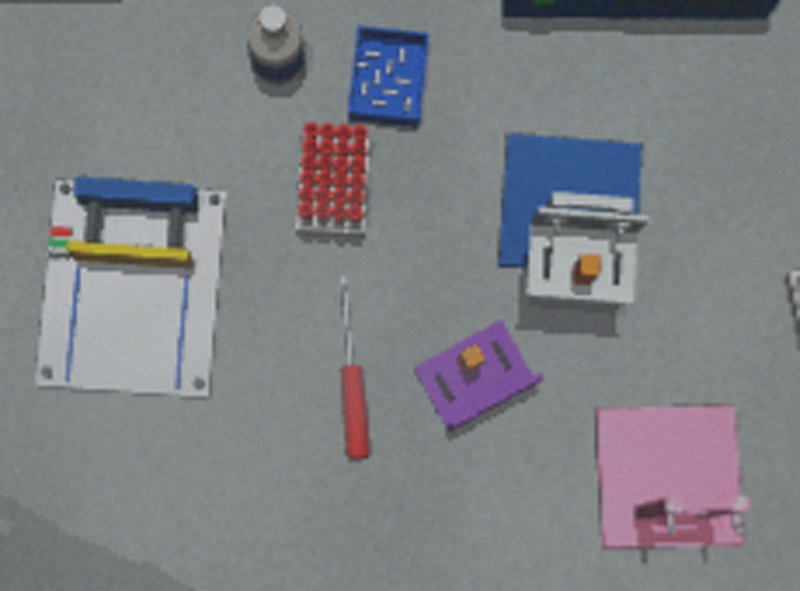

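The side view shows the candidates. The aluminium bracket with its orange grip is at (316,254), on the blue-plated hanger. The purple look-alike lies at (276,258), and the pink look-alike hanger is at (246,340). I choose the aluminium one on the blue stand, and the close crop confirms it. The deck is at (262,183), with the yellow fence at (268,172). Next I measure orientations.

Run:
```python
from h import *
def rect(P,n):
    r=cv2.minAreaRect(P[:,:2].astype(np.float32)); print(n,len(P),np.round(r[0],1),np.round(r[1],1),round(r[2],2),"z",np.median(P[:,2]).round(1))
def line(P,n):
    m=np.median(P,0); vx,vy,x,y=cv2.fitLine(P[:,:2].astype(np.float32),cv2.DIST_HUBER,0,.01,.01).ravel(); print(n,len(P),m.round(1),"dir",round(np.degrees(np.arctan2(vy,vx)),2))
for n in ("side","top"):
    c=camera(n); p=cloud(c); hsv=cv2.cvtColor(c["color"],cv2.COLOR_RGB2HSV); h,s,v=[hsv[...,i].astype(int) for i in range(3)]
    X,Y,Z=p[...,0],p[...,1],p[...,2]; print(n)
    box=lambda a,b,e,f,g,k:(X>a)&(X<b)&(Y>e)&(Y<f)&(Z>g)&(Z<k)
    rect(p[box(450,720,-350,-140,110,215)&(h>5)&(h<22)&(s>120)],"grip")
    rect(p[box(450,720,-350,-140,110,215)&(h>5)&(h<22)&(s>120)&(Z>194)],"griptop")
    rect(p[box(450,720,-350,-140,120,140)&(s<80)],"foot")
    line(p[box(545,620,-350,-140,150,215)&(s<80)],"upright")
    line(p[box(545,640,-350,-140,200,215)&(s<80)],"posttop")
    rect(p[box(500,720,-350,-140,3,20)&(h>100)&(h<125)&(s>120)],"hplate")
    D=box(350,700,100,380,6,17)
    rect(p[D],"deck")
    line(p[box(450,640,100,380,15,90)&(h>18)&(h<35)&(s>120)],"fence")
    line(p[box(450,640,100,380,65,78)&(h>18)&(h<35)&(s>120)],"fencetop")
    line(p[box(450,640,100,380,20,90)&(h>100)&(h<125)&(s>120)],"housing")
    L=D&(h>100)&(h<125)&(s>70)
    line(p[L&(Y>235)],"lineL"); line(p[L&(Y<235)],"lineR")
    for t in ("fence_pad","deck","scale_green","bracket_grip","hanger"):
        print(t,[w(c,d["at"]).round().tolist() for d in search_frame(t,n)][:2])
    np.savez(f"{n}.npz",p=p,hsv=hsv)
```

```text
side
grip 129 [ 520.4 -245.8] [19.8 20.5] 0.98 z 182.0
griptop 48 [ 520.5 -244.7] [20.8 18.3] 79.61 z 200.3
foot 812 [ 543.4 -245.1] [114.9  93. ] 86.46 z 131.2
upright 484 [ 575.1 -254.2  195.4] dir 86.1
posttop 144 [ 583.7 -251.3  205.4] dir 85.24
hplate 1430 [ 621.5 -252.3] [148.3 145.4] 85.57 z 12.7
deck 1974 [525.  241.5] [346.5 281.1] 0.9 z 12.6
fence 172 [550.3 215.   69. ] dir 86.92
fencetop 90 [552.1 224.1  72.9] dir 85.79
housing 212 [615.4 209.4  66.1] dir 86.45
  return _methods._mean(a, axis=axis, dtype=dtype,
  ret = um.true_divide(
Traceback (most recent call last):
cv2.error: OpenCV(4.12.0) /io/opencv/modules/imgproc/src/linefit.cpp:50: error: (-215:Assertion failed) count > 0 in function 'fitLine2D_wods'
```

Run:
```python
from h import *
def rect(P,n):
    if len(P)<5: return print(n,len(P))
    r=cv2.minAreaRect(P[:,:2].astype(np.float32)); print(n,len(P),np.round(r[0],1),np.round(r[1],1),round(r[2],2),"z",np.median(P[:,2]).round(1))
def line(P,n):
    if len(P)<5: return print(n,len(P))
    m=np.median(P,0); vx,vy,x,y=cv2.fitLine(P[:,:2].astype(np.float32),cv2.DIST_HUBER,0,.01,.01).ravel(); print(n,len(P),m.round(1),"pt",x.round(1),y.round(1),"dir",round(np.degrees(np.arctan2(vy,vx)),2))
for n in ("side","top"):
    c=camera(n); p=cloud(c); hsv=cv2.cvtColor(c["color"],cv2.COLOR_RGB2HSV); h,s,v=[hsv[...,i].astype(int) for i in range(3)]
    X,Y,Z=p[...,0],p[...,1],p[...,2]; print(n)
    box=lambda a,b,e,f,g,k:(X>a)&(X<b)&(Y>e)&(Y<f)&(Z>g)&(Z<k)
    if n=="top":
        G=box(450,720,-350,-140,110,215)&(h>5)&(h<22)&(s>120)
        rect(p[G],"grip"); rect(p[G&(Z>194)],"griptop")
        rect(p[box(450,720,-350,-140,120,140)&(s<80)],"foot")
        line(p[box(545,620,-350,-140,150,215)&(s<80)],"upright")
        line(p[box(545,640,-350,-140,200,215)&(s<80)],"posttop")
        rect(p[box(500,720,-350,-140,3,20)&(h>100)&(h<125)&(s>120)],"hplate")
        F=box(450,640,100,380,15,90)&(h>18)&(h<35)&(s>120)
        line(p[F],"fence"); line(p[F&(Z>65)],"fencetop"); rect(p[F&(Z>65)],"fencetopR")
        line(p[box(450,640,100,380,20,90)&(h>100)&(h<125)&(s>120)],"housing")
    D=(box(350,700,100,380,8,17)).astype(np.uint8); D=cv2.morphologyEx(D,cv2.MORPH_OPEN,np.ones((3,3)))
    k,l,st,_=cv2.connectedComponentsWithStats(D); i=1+st[1:,4].argmax()
    rect(p[l==i],"deck")
    u=cv2.dilate((l==i).astype(np.uint8),np.ones((5,5)))>0
    b=u&(h>100)&(h<130)&(s>60)&(X<530)&(Z<25)
    for lo,hi in ((150,245),(245,360)): line(p[b&(Y>lo)&(Y<hi)],f"blue{lo}")
    g=u&(h>40)&(h<80)&(s>80); print("green",g.sum(),np.median(p[g],0) if g.any() else 0)
    for t in ("fence_pad","bracket_grip"):
        print(t,[w(c,d["at"]).round().tolist() for d in search_frame(t,n)][:2])
```

```text
side
deck 565 [445.5 234.3] [110.9 209. ] 30.42 z 13.1
blue150 0
blue245 0
green 0 0
fence_pad [[546.0, 217.0, 62.0], [763.0, -41.0, 14.0]]
bracket_grip [[428.0, -150.0, 18.0], [547.0, -255.0, 136.0]]
top
grip 33 [ 523.4 -241.7] [16.3 22.4] 75.07 z 199.5
griptop 28 [ 523.5 -240.6] [16.5 21.3] 85.99 z 200.4
foot 549 [ 536.4 -243.1] [110.   77.2] 85.8 z 131.8
upright 236 [ 576.8 -245.   198.9] pt 576.5 -246.9 dir 85.17
posttop 106 [ 583.8 -242.2  205.1] pt 583.6 -244.4 dir 84.72
hplate 703 [ 623.8 -248.5] [148.3 148.4] 86.54 z 12.8
fence 127 [554.  237.4  71.6] pt 554.2 235.1 dir 87.28
fencetop 111 [554.4 234.8  72.6] pt 554.8 235.1 dir 86.76
fencetopR 111 [554.8 234.4] [128.5  13.7] 86.82 z 72.6
housing 178 [622.  225.7  68.6] pt 621.5 227.3 dir 86.8
deck 15 [465.3 316.1] [12.1 11.7] 2.42 z 12.7
blue150 0
blue245 1
green 0 0
fence_pad [[557.0, 239.0, 72.0]]
bracket_grip [[544.0, -242.0, 130.0], [427.0, -140.0, 8.0]]
```

```bash
cat >> h.py <<'E'
from scipy.spatial.transform import Rotation as R
def go(P,yaw):
    s=manip.read_state(); r=R.from_euler("xyz",s["eef_rot"]); t=R.from_euler("xyz",[np.pi,0,yaw])
    print("t",s["clock"],"pos",s["eef_pos"].round(1),"rot",s["eef_rot"].round(4),"F",s["wrist_force"].round(1),"gap",s["finger_gap"].round(1),"j",s["joints"].round(2))
    print("turn(deg,tool)",np.degrees((r.inv()*t).as_rotvec()).round(2),"travel now",r.inv().apply(np.array(P)-s["eef_pos"]).round(1),"after turn",t.inv().apply(np.array(P)-s["eef_pos"]).round(1))
E
python3 -c "
from h import *
print(manip.tip_reach); go([522,-243,290],3.068)"
```

```text
19.0Traceback (most recent call last):
  File "<string>", line 3, in <module>
    print(manip.tip_reach); go([522,-243,290],3.068)
                            ~~^^^^^^^^^^^^^^^^^^^^^^
  File "h.py", line 17, in go
    print("t",s["clock"],"pos",s["eef_pos"].round(1),"rot",s["eef_rot"].round(4),"F",s["wrist_force"].round(1),"gap",s["finger_gap"].round(1),"j",s["joints"].round(2))
                                                                                                                     ^^^^^^^^^^^^^^^^^^^^^
AttributeError: 'float' object has no attribute 'round'
```

>>> send_rows(
  plan=[
    {"travel": [0, 0, -22], "delta_rot": [0, 0, -7.4], "fingers": -1},
    {"travel": [0, 0, -22], "delta_rot": [0, 0, -7.4], "fingers": -1},
    {"travel": [0, 0, -22], "delta_rot": [0, 0, -7.3], "fingers": -1},
    {"travel": [-23.5, -51, 0], "delta_rot": [0, 0, 0], "fingers": -1},
    {"travel": [-23.5, -51, 0], "delta_rot": [0, 0, 0], "fingers": -1},
    {"travel": [-23.5, -51, 0], "delta_rot": [0, 0, 0], "fingers": -1},
    {"travel": [-23.5, -51, 0], "delta_rot": [0, 0, 0], "fingers": -1},
    {"travel": [-23.5, -51, 0], "delta_rot": [0, 0, 0], "fingers": -1},
    {"travel": [-23.5, -51, 0], "delta_rot": [0, 0, 0], "fingers": -1},
    {"travel": [-23.5, -51, 0], "delta_rot": [0, 0, 0], "fingers": -1},
    {"travel": [-23.5, -51, 0], "delta_rot": [0, 0, 0], "fingers": -1},
    {"travel": [-23.5, -51, 0], "delta_rot": [0, 0, 0], "fingers": -1},
    {"travel": [-23.5, -51, 0], "delta_rot": [0, 0, 0], "fingers": -1},
    {"travel": [-23.5, -51, 0], "delta_rot": [0, 0, 0], "fingers": -1},
    {"travel": [-23.5, -51, 0], "delta_rot": [0, 0, 0], "fingers": -1},
    {"travel": [-23.5, -51, 0], "delta_rot": [0, 0, 0], "fingers": -1},
    {"travel": [-23.5, -51, 0], "delta_rot": [0, 0, 0], "fingers": -1},
    {"travel": [0, 0, 0], "delta_rot": [0, 0, 0], "fingers": -1},
  ],
)

```text
clock: 4.1
eef_pos: [519.5, -246.3, 289.0]
eef_rot: [3.141, -0.002, 3.064]
wrist_force: [0.5, 0.7, 0.3]
finger_gap: 93.5
```

```bash
python3 -c "
from h import *
go([522,-243,177],3.068)"
```

```text
Traceback (most recent call last):
  File "h.py", line 17, in go
    print("t",s["clock"],"pos",s["eef_pos"].round(1),"rot",s["eef_rot"].round(4),"F",s["wrist_force"].round(1),"gap",s["finger_gap"].round(1),"j",s["joints"].round(2))
                                                                                                                     ^^^^^^^^^^^^^^^^^^^^^
AttributeError: 'float' object has no attribute 'round'
```

>>> send_rows(
  plan=[
    {"travel": [-2.3, 3.5, 22], "delta_rot": [0, 0, 0], "fingers": -1},
    {"travel": [0, 0, 22], "delta_rot": [0, 0, 0], "fingers": -1},
    {"travel": [0, 0, 22], "delta_rot": [0, 0, 0], "fingers": -1},
    {"travel": [0, 0, 22], "delta_rot": [0, 0, 0], "fingers": -1},
    {"travel": [0, 0, 24], "delta_rot": [0, 0, 0], "fingers": -1},
    {"travel": [0, 0, 0], "delta_rot": [0, 0, 0], "fingers": 0},
  ],
  grip_force=40,
)

```text
clock: 4.85
eef_pos: [521.2, -239.2, 177.4]
eef_rot: [3.14, -0.002, 3.068]
wrist_force: [-0.2, 0.3, -0.3]
finger_gap: 87.0
```

```bash
sed -i 's/s\["finger_gap"\].round(1)/round(s["finger_gap"],1)/' h.py
python3 - <<'E'
from h import *
go([522,-243,177],3.068)
for n,(x,y) in {"side":(316,252),"top":(349,200)}.items():
    c=camera(n); im=c["color"][y-45:y+45,x-45:x+45,::-1]; im=cv2.resize(im,(400,400),interpolation=cv2.INTER_CUBIC)
    globals()[n]=im
cv2.imwrite("pics/g1.png",np.hstack([side,top]))
E
```

```text
t 4.85 pos [ 521.2 -239.2  177.4] rot [ 3.1404e+00 -2.4000e-03  3.0681e+00] F [-0.2  0.3 -0.3] gap 87.0 j [-0.49  0.39  1.51  0.    1.24 -1.99]
turn(deg,tool) [ 0.07 -0.14  0.01] travel now [-1.  -3.7  0.4] after turn [-1.  -3.7  0.4]
```

View pics/g1.png

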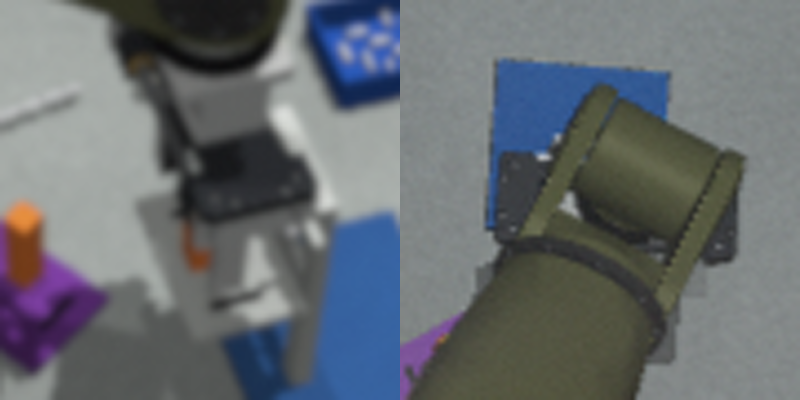

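The crop shows the fingers straddling the orange post, at (195,245) in its left half. I'll correct y by about 3.5 mm and close.

>>> send_rows(
  plan=[
    {"travel": [-1, -3.5, 0], "delta_rot": [0, 0, 0], "fingers": 0},
    {"travel": [0, 0, 0], "delta_rot": [0, 0, 0], "fingers": 0.4},
    {"travel": [0, 0, 0], "delta_rot": [0, 0, 0], "fingers": 1},
    {"travel": [0, 0, 0], "delta_rot": [0, 0, 0], "fingers": 1},
    {"travel": [0, 0, 0], "delta_rot": [0, 0, 0], "fingers": 1},
    {"travel": [0, 0, 0], "delta_rot": [0, 0, 0], "fingers": 1},
    {"travel": [0, 0, 0], "delta_rot": [0, 0, 0], "fingers": 1},
    {"travel": [0, 0, 0], "delta_rot": [0, 0, 0], "fingers": 1},
  ],
  grip_force=40,
)

```text
clock: 5.95
eef_pos: [522.6, -243.7, 178.4]
eef_rot: [3.141, -0.0, 3.068]
wrist_force: [-1.3, 1.1, -0.3]
finger_gap: 19.8
```

>>> send_rows(
  plan=[
    {"travel": [0, 0, 0], "delta_rot": [0, 0, 0], "fingers": 1},
    {"travel": [0, 0, -5], "delta_rot": [0, 0, 0], "fingers": 1},
    {"travel": [0, 0, -5], "delta_rot": [0, 0, 0], "fingers": 1},
    {"travel": [0, 0, -5], "delta_rot": [0, 0, 0], "fingers": 1},
    {"travel": [0, 0, 0], "delta_rot": [0, 0, 0], "fingers": 1},
    {"travel": [0, 0, 0], "delta_rot": [0, 0, 0], "fingers": 1},
  ],
)

```text
clock: 6.7
eef_pos: [522.5, -243.8, 193.3]
eef_rot: [3.142, -0.0, 3.067]
wrist_force: [0.7, -0.1, -2.1]
finger_gap: 19.9
```

>>> send_rows(
  plan=[
    {"travel": [8, 0, 0], "delta_rot": [0, 0, 0], "fingers": 1},
    {"travel": [10, 0, 0], "delta_rot": [0, 0, 0], "fingers": 1},
    {"travel": [10, 0, 0], "delta_rot": [0, 0, 0], "fingers": 1},
    {"travel": [12, 0, 0], "delta_rot": [0, 0, 0], "fingers": 1},
    {"travel": [15, 0, 0], "delta_rot": [0, 0, 0], "fingers": 1},
    {"travel": [15, 0, 0], "delta_rot": [0, 0, 0], "fingers": 1},
    {"travel": [0, 0, 0], "delta_rot": [0, 0, 0], "fingers": 1},
    {"travel": [0, 0, 0], "delta_rot": [0, 0, 0], "fingers": 1},
  ],
)

```text
clock: 7.7
eef_pos: [453.0, -238.7, 193.6]
eef_rot: [-3.141, 0.001, 3.067]
wrist_force: [-0.0, -0.3, -2.0]
finger_gap: 20.0
```

Run:
```python
from h import *
# deck origin (549,235) yaw -3.4deg; preplace: bracket origin at deck x=-35 -> grip at deck x=-90
a=np.radians(-3.4); d=lambda x,y=0:[549+x*np.cos(a)-y*np.sin(a),235+x*np.sin(a)+y*np.cos(a)]
print(d(-90))
go(d(-90)+[215],np.pi+a)
c=camera("side"); cv2.imwrite("pics/l1.png",cv2.resize(c["color"][190:320,200:380,::-1],(720,520),interpolation=cv2.INTER_CUBIC))
```

```text
[np.float64(459.15841548686114), np.float64(240.33757362183655)]
t 7.7 pos [ 453.  -238.7  193.6] rot [-3.1414e+00  5.0000e-04  3.0675e+00] F [-0.  -0.3 -2. ] gap 20.0 j [-0.56  0.24  1.67  0.    1.23 -2.05]
turn(deg,tool) [-0.01  0.03 -0.85] travel now [ 29.4 478.1 -21.5] after turn [ 22.3 478.5 -21.4]
```

View pics/l1.png

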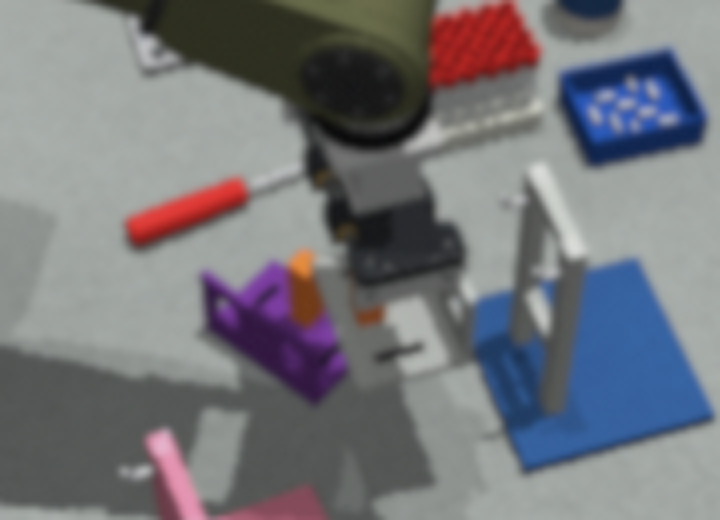

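The image shows the bracket in the gripper at (400,320), clear of the empty pegs at (530,230). Carrying it to the deck.

>>> send_rows(
  plan=[
    {"travel": [0, 0, -10], "delta_rot": [0, 0, -0.85], "fingers": 1},
    {"travel": [1, 25, -11], "delta_rot": [0, 0, 0], "fingers": 1},
    {"travel": [2.2, 45, 0], "delta_rot": [0, 0, 0], "fingers": 1},
    {"travel": [2.2, 45, 0], "delta_rot": [0, 0, 0], "fingers": 1},
    {"travel": [2.2, 45, 0], "delta_rot": [0, 0, 0], "fingers": 1},
    {"travel": [2.2, 45, 0], "delta_rot": [0, 0, 0], "fingers": 1},
    {"travel": [2.2, 45, 0], "delta_rot": [0, 0, 0], "fingers": 1},
    {"travel": [2.2, 45, 0], "delta_rot": [0, 0, 0], "fingers": 1},
    {"travel": [2.2, 45, 0], "delta_rot": [0, 0, 0], "fingers": 1},
    {"travel": [2.2, 45, 0], "delta_rot": [0, 0, 0], "fingers": 1},
    {"travel": [2.2, 45, 0], "delta_rot": [0, 0, 0], "fingers": 1},
    {"travel": [1.5, 28, 0], "delta_rot": [0, 0, 0], "fingers": 1},
    {"travel": [0, 20, 0], "delta_rot": [0, 0, 0], "fingers": 1},
    {"travel": [0, 0, 0], "delta_rot": [0, 0, 0], "fingers": 1},
    {"travel": [0, 0, 0], "delta_rot": [0, 0, 0], "fingers": 1},
  ],
)

```text
clock: 9.62
eef_pos: [459.0, 239.2, 214.5]
eef_rot: [-3.141, -0.0, 3.082]
wrist_force: [-0.3, -1.1, -2.9]
finger_gap: 19.7
```

Run:
```python
from h import *
a=np.radians(-3.4); d=lambda x,y=0:[549+x*np.cos(a)-y*np.sin(a),235+x*np.sin(a)+y*np.cos(a)]
go(d(-90)+[85],np.pi+a)
for n in ("side","top"):
    c=camera(n)
    for t in ("bracket","bracket_grip","bracket_windows","fence_pad","scale_green","deck"):
        print(n,t,[(round(q["confidence"],2),w(c,q["at"]).round().tolist()) for q in tip_of(t,n)][:3])
```

```text
t 9.625 pos [459.  239.2 214.5] rot [-3.1414 -0.      3.082 ] F [-0.3 -1.1 -2.9] gap 19.7 j [ 0.41  0.24  1.63 -0.    1.28 -1.1 ]
turn(deg,tool) [-0.01 -0.   -0.01] travel now [-1.000e-01  1.100e+00  1.295e+02] after turn [-1.000e-01  1.100e+00  1.295e+02]
side bracket [(0.83, [397.0, -163.0, -4.0]), (0.57, [511.0, 231.0, 158.0])]
side bracket_grip [(0.76, [445.0, -132.0, 51.0]), (0.53, [789.0, 80.0, -0.0]), (0.35, [574.0, 312.0, 11.0])]
side bracket_windows [(0.79, [512.0, 233.0, 205.0]), (0.55, [395.0, -160.0, 43.0]), (0.49, [455.0, 241.0, 214.0])]
side fence_pad []
side scale_green [(0.72, [575.0, 313.0, 15.0]), (0.33, [436.0, -10.0, -2.0])]
side deck [(0.88, [553.0, 237.0, -2.0]), (0.69, [510.0, 231.0, 204.0])]
top bracket [(0.72, [395.0, -163.0, -3.0]), (0.37, [512.0, 235.0, 161.0])]
top bracket_grip [(0.84, [441.0, -135.0, 52.0]), (0.55, [457.0, 237.0, 212.0])]
top bracket_windows [(0.76, [397.0, -160.0, 39.0]), (0.58, [519.0, 239.0, 204.0]), (0.2, [457.0, 237.0, 215.0])]
top fence_pad [(0.63, [555.0, 237.0, -5.0])]
top scale_green [(0.69, [574.0, 316.0, 18.0]), (0.53, [639.0, 12.0, -4.0])]
top deck [(0.89, [546.0, 235.0, 1.0])]
```

>>> send_rows(
  plan=[
    {"travel": [0, 1, 25], "delta_rot": [0, 0, 0], "fingers": 1},
    {"travel": [0, 0, 30], "delta_rot": [0, 0, 0], "fingers": 1},
    {"travel": [0, 0, 30], "delta_rot": [0, 0, 0], "fingers": 1},
    {"travel": [0, 0, 25], "delta_rot": [0, 0, 0], "fingers": 1},
    {"travel": [0, 0, 20], "delta_rot": [0, 0, 0], "fingers": 1},
    {"travel": [0, 0, 10], "delta_rot": [0, 0, 0], "fingers": 1},
    {"travel": [0, 0, 4], "delta_rot": [0, 0, 0], "fingers": 1},
    {"travel": [0, 0, 0], "delta_rot": [0, 0, 0], "fingers": 1},
    {"travel": [0, 0, 0], "delta_rot": [0, 0, 0], "fingers": 1},
  ],
)

```text
clock: 11.45
eef_pos: [459.2, 241.0, 71.1]
eef_rot: [3.141, 0.001, 3.082]
wrist_force: [-0.2, -0.4, -3.0]
finger_gap: 19.9
```

Run:
```python
from h import *
a=np.radians(-3.4); d=lambda x,y=0:[550+x*np.cos(a)-y*np.sin(a),234.8+x*np.sin(a)+y*np.cos(a)]
go(d(-55)+[65.4],np.pi+a)
c=camera("top"); A=cv2.resize(c["color"][170:250,170:250,::-1],(400,400),interpolation=cv2.INTER_CUBIC)
c=camera("side"); B=cv2.resize(c["color"][135:215,215:295,::-1],(400,400),interpolation=cv2.INTER_CUBIC)
cv2.imwrite("pics/d1.png",np.hstack([A,B]))
```

```text
t 11.45 pos [459.2 241.   71.1] rot [3.1411e+00 1.0000e-03 3.0824e+00] F [-0.2 -0.4 -3. ] gap 19.9 j [ 0.41  0.41  1.76 -0.    0.97 -1.1 ]
turn(deg,tool) [0.03 0.06 0.01] travel now [-36.   -0.9   5.7] after turn [-36.   -0.9   5.7]
```

View pics/d1.png

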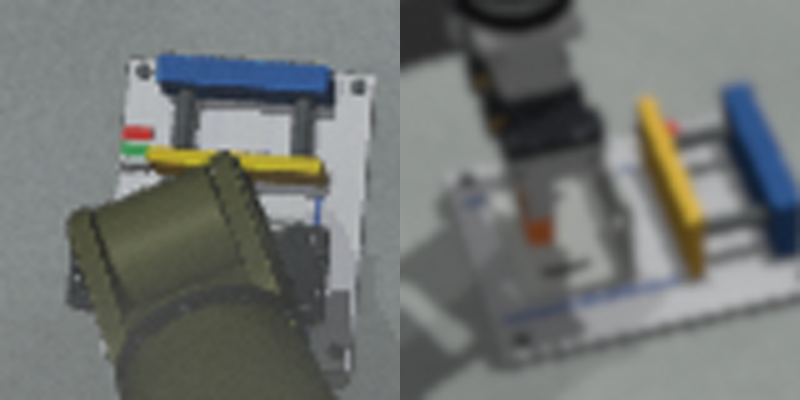

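The bracket is just above the deck, between the blue lines and facing the fence (right half, around (590,230)). Lowering it gently.

>>> send_rows(
  plan=[
    {"travel": [0, 0, 1.5], "delta_rot": [0, 0, 0], "fingers": 1},
    {"travel": [0, 0, 1.5], "delta_rot": [0, 0, 0], "fingers": 1},
    {"travel": [0, 0, 1], "delta_rot": [0, 0, 0], "fingers": 1},
    {"travel": [0, 0, 0], "delta_rot": [0, 0, 0], "fingers": 1},
    {"travel": [0, 0, 0], "delta_rot": [0, 0, 0], "fingers": 1},
  ],
)

```text
clock: 12.18
eef_pos: [458.9, 240.9, 66.4]
eef_rot: [-3.142, -0.0, 3.082]
wrist_force: [1.1, 0.2, -2.6]
finger_gap: 20.1
```

>>> send_rows(
  plan=[
    {"travel": [0, 0, 1], "delta_rot": [0, 0, 0], "fingers": 1},
    {"travel": [0, 0, 0], "delta_rot": [0, 0, 0], "fingers": 1},
    {"travel": [0, 0, 0], "delta_rot": [0, 0, 0], "fingers": 1},
  ],
)

```text
clock: 12.55
eef_pos: [459.1, 240.9, 66.2]
eef_rot: [3.141, 0.001, 3.083]
wrist_force: [-2.5, -1.7, 6.0]
finger_gap: 20.0
```

>>> send_rows(
  plan=[
    {"travel": [0, 0, 1], "delta_rot": [0, 0, 0], "fingers": 1},
    {"travel": [0, 0, 0], "delta_rot": [0, 0, 0], "fingers": 1},
    {"travel": [0, 0, 0], "delta_rot": [0, 0, 0], "fingers": 1},
  ],
)

```text
clock: 12.92
eef_pos: [459.6, 240.9, 65.9]
eef_rot: [3.141, 0.002, 3.083]
wrist_force: [-3.5, -4.5, 15.5]
finger_gap: 19.7
```

>>> send_rows(
  plan=[
    {"travel": [0, 0, -1.2], "delta_rot": [0, 0, 0], "fingers": 1},
    {"travel": [-4, -0.2, 0], "delta_rot": [0, 0, 0], "fingers": 1},
    {"travel": [-6, -0.2, 0], "delta_rot": [0, 0, 0], "fingers": 1},
    {"travel": [-6, -0.2, 0], "delta_rot": [0, 0, 0], "fingers": 1},
    {"travel": [-6, -0.2, 0], "delta_rot": [0, 0, 0], "fingers": 1},
    {"travel": [-6, 0, 0], "delta_rot": [0, 0, 0], "fingers": 1},
    {"travel": [0, 0, 0], "delta_rot": [0, 0, 0], "fingers": 1},
    {"travel": [0, 0, 0], "delta_rot": [0, 0, 0], "fingers": 1},
  ],
)

```text
clock: 13.92
eef_pos: [487.4, 238.5, 66.0]
eef_rot: [3.141, 0.001, 3.082]
wrist_force: [2.3, 0.3, 4.3]
finger_gap: 19.8
```

>>> send_rows(
  plan=[
    {"travel": [-4, 0, 0], "delta_rot": [0, 0, 0], "fingers": 1},
    {"travel": [-4, 0, 0], "delta_rot": [0, 0, 0], "fingers": 1},
    {"travel": [-4, 0, 0], "delta_rot": [0, 0, 0], "fingers": 1},
    {"travel": [0, 0, 0], "delta_rot": [0, 0, 0], "fingers": 1},
    {"travel": [0, 0, 0], "delta_rot": [0, 0, 0], "fingers": 1},
  ],
)

```text
clock: 14.55
eef_pos: [498.5, 238.0, 65.9]
eef_rot: [3.141, -0.001, 3.082]
wrist_force: [-5.4, 1.4, 8.5]
finger_gap: 19.6
```

Run:
```python
from h import *
a=np.radians(-3.4); d=lambda x,y=0:[550+x*np.cos(a)-y*np.sin(a),234.8+x*np.sin(a)+y*np.cos(a)]
go(d(-42)+[66],np.pi+a)
```

```text
t 14.55 pos [498.5 238.   65.9] rot [ 3.1413e+00 -6.0000e-04  3.0823e+00] F [-5.4  1.4  8.5] gap 19.6 j [ 0.38  0.49  1.66  0.    0.99 -1.13]
turn(deg,tool) [ 0.02 -0.04  0.  ] travel now [-9.6 -0.1 -0.1] after turn [-9.6 -0.1 -0.1]
```

>>> send_rows(
  plan=[
    {"travel": [-2, 0, 0], "delta_rot": [0, 0, 0], "fingers": 1},
    {"travel": [-2, 0, 0], "delta_rot": [0, 0, 0], "fingers": 1},
    {"travel": [-2, 0, 0], "delta_rot": [0, 0, 0], "fingers": 1},
    {"travel": [-2, 0, 0], "delta_rot": [0, 0, 0], "fingers": 1},
    {"travel": [-1, 0, -0.3], "delta_rot": [0, 0, 0], "fingers": 1},
    {"travel": [0, 0, 0], "delta_rot": [0, 0, 0], "fingers": 1},
    {"travel": [0, 0, 0], "delta_rot": [0, 0, 0], "fingers": 1},
  ],
)

```text
clock: 15.42
eef_pos: [506.3, 237.6, 66.0]
eef_rot: [-3.142, -0.003, 3.082]
wrist_force: [-13.4, 3.7, 11.5]
finger_gap: 20.0
```

Run:
```python
from h import *
a=np.radians(-3.4); d=lambda x,y=0:[550+x*np.cos(a)-y*np.sin(a),234.8+x*np.sin(a)+y*np.cos(a)]
go(d(-42)+[66],np.pi+a)
for n in ("side","top"):
    c=camera(n); p=cloud(c); hsv=cv2.cvtColor(c["color"],cv2.COLOR_RGB2HSV); h,s=hsv[...,0],hsv[...,1]; X,Y,Z=np.moveaxis(p,-1,0)
    q=p[(X>450)&(X<640)&(Y>100)&(Y<380)&(Z>65)&(Z<78)&(h>18)&(h<35)&(s>120)]
    dx=(q[:,:2]-d(0))@[np.cos(a),np.sin(a)]; print(n,len(q),"fence top deck-x median",np.median(dx).round(1), np.percentile(dx,[5,95]).round(1))
    q=p[(X>450)&(X<640)&(Y>100)&(Y<380)&(Z>75)&(Z<90)&(s<80)]
    if len(q)>5:
        v=cv2.fitLine(q[:,:2].astype(np.float32),cv2.DIST_HUBER,0,.01,.01).ravel(); print("uprighttop",len(q),np.median(q,0).round(1),np.degrees(np.arctan2(v[1],v[0])).round(1))
    x,y=((200,185) if n=="top" else (265,165)); r=40
    globals()[n]=cv2.resize(c["color"][y-r:y+r,x-r:x+r,::-1],(400,400),interpolation=cv2.INTER_CUBIC)
    for t in ("bracket","fence_pad"): print(t,[(round(q["confidence"],2),w(c,q["at"]).round().tolist()) for q in tip_of(t,n)][:3])
cv2.imwrite("pics/e1.png",np.hstack([side,top]))
```

```text
t 15.425 pos [506.3 237.6  66. ] rot [-3.1415 -0.0034  3.0824] F [-13.4   3.7  11.5] gap 20.0 j [ 0.37  0.5   1.64  0.    1.   -1.14]
turn(deg,tool) [-0.   -0.2   0.01] travel now [-1.8 -0.2 -0. ] after turn [-1.8 -0.2 -0. ]
side 32 fence top deck-x median 16.9 [10.  19.5]
uprighttop 39 [550.9 211.8  82.3] -25.4
bracket [(0.92, [400.0, -164.0, -3.0]), (0.79, [558.0, 228.0, 12.0]), (0.34, [558.0, 233.0, 1.0])]
fence_pad [(0.56, [792.0, 81.0, -1.0]), (0.43, [561.0, 234.0, 1.0])]
top 21 fence top deck-x median 18.2 [14.5 22.9]
uprighttop 8 [555.8 190.3  82.5] -68.2
bracket [(0.86, [396.0, -164.0, 3.0])]
fence_pad [(0.25, [579.0, -247.0, 180.0])]
```

View pics/e1.png

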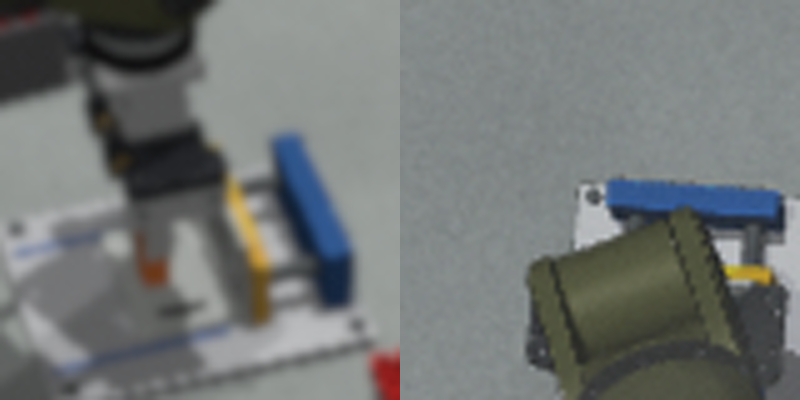

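Run:
```python
from h import *
from scipy.ndimage import map_coordinates as mc
a=np.radians(-3.4); d=lambda x,y,z:np.array([550+x*np.cos(a)-y*np.sin(a),234.8+x*np.sin(a)+y*np.cos(a),z])
c=camera("side"); i0=cv2.imread("pics/side0.png").astype(float); i1=c["color"][...,::-1].astype(float)
# yellow profile along deck x on fence top at several y; compare rear edges
xs=np.arange(-10,45,.5)
for y in (-62,-56,-50,-44,-36):
    r=[]
    for im in (i0,i1):
        P=np.array([pix(c,d(x,y,73)) for x in xs]); k=im[...,2]-im[...,0]
        g=mc(k,[P[:,1],P[:,0]],order=1); m=g.max()/2; i=np.where(g>m)[0]; r.append((xs[i[0]],xs[i[-1]],g.max().round()))
    print(y,r)
print(manip.read_state()["wrist_force"].round(1))
```

```text
-62 [(np.float64(-6.5), np.float64(10.0), np.float64(125.0)), (np.float64(9.0), np.float64(21.5), np.float64(121.0))]
-56 [(np.float64(-6.5), np.float64(10.5), np.float64(125.0)), (np.float64(10.0), np.float64(21.5), np.float64(126.0))]
-50 [(np.float64(-6.0), np.float64(10.0), np.float64(128.0)), (np.float64(11.0), np.float64(22.0), np.float64(113.0))]
-44 [(np.float64(-6.5), np.float64(10.5), np.float64(126.0)), (np.float64(11.5), np.float64(22.5), np.float64(105.0))]
-36 [(np.float64(-6.5), np.float64(10.5), np.float64(130.0)), (np.float64(12.5), np.float64(23.0), np.float64(108.0))]
[-13.2   2.   11.5]
```

>>> send_rows(
  plan=[
    {"travel": [0, 0, 0], "delta_rot": [0, 0, 0], "fingers": 1},
    {"travel": [0, 0, 0], "delta_rot": [0, 0, 0], "fingers": 1},
    {"travel": [0, 0, 0], "delta_rot": [0, 0, 0], "fingers": 1},
    {"travel": [0, 0, 0], "delta_rot": [0, 0, 0], "fingers": 1},
  ],
)

```text
clock: 16.27
eef_pos: [506.3, 237.6, 66.0]
eef_rot: [-3.142, -0.003, 3.082]
wrist_force: [-14.8, 2.2, 11.4]
finger_gap: 19.8
```

The rear edge of the fence has moved about 12 mm, close to the middle of the band. Holding now.

>>> send_rows(
  plan=[
    {"travel": [0, 0, 0], "delta_rot": [0, 0, 0], "fingers": 1},
    {"travel": [0, 0, 0], "delta_rot": [0, 0, 0], "fingers": 1},
    {"travel": [0, 0, 0], "delta_rot": [0, 0, 0], "fingers": 1},
    {"travel": [0, 0, 0], "delta_rot": [0, 0, 0], "fingers": 1},
    {"travel": [0, 0, 0], "delta_rot": [0, 0, 0], "fingers": 1},
    {"travel": [0, 0, 0], "delta_rot": [0, 0, 0], "fingers": 1},
    {"travel": [0, 0, 0], "delta_rot": [0, 0, 0], "fingers": 1},
    {"travel": [0, 0, 0], "delta_rot": [0, 0, 0], "fingers": 1},
    {"travel": [0, 0, 0], "delta_rot": [0, 0, 0], "fingers": 1},
    {"travel": [0, 0, 0], "delta_rot": [0, 0, 0], "fingers": 1},
    {"travel": [0, 0, 0], "delta_rot": [0, 0, 0], "fingers": 1},
    {"travel": [0, 0, 0], "delta_rot": [0, 0, 0], "fingers": 1},
    {"travel": [0, 0, 0], "delta_rot": [0, 0, 0], "fingers": 1},
    {"travel": [0, 0, 0], "delta_rot": [0, 0, 0], "fingers": 1},
    {"travel": [0, 0, 0], "delta_rot": [0, 0, 0], "fingers": 1},
    {"travel": [0, 0, 0], "delta_rot": [0, 0, 0], "fingers": 1},
    {"travel": [0, 0, 0], "delta_rot": [0, 0, 0], "fingers": 1},
    {"travel": [0, 0, 0], "delta_rot": [0, 0, 0], "fingers": 1},
    {"travel": [0, 0, 0], "delta_rot": [0, 0, 0], "fingers": 1},
    {"travel": [0, 0, 0], "delta_rot": [0, 0, 0], "fingers": 1},
  ],
)

```text
clock: 18.77
eef_pos: [506.3, 237.6, 66.0]
eef_rot: [-3.141, -0.003, 3.082]
wrist_force: [-14.2, 2.4, 11.1]
finger_gap: 19.8
```

Run:
```python
from h import *
c=camera("side"); p=cloud(c); hsv=cv2.cvtColor(c["color"],cv2.COLOR_RGB2HSV); h,s=hsv[...,0],hsv[...,1]; X,Y,Z=np.moveaxis(p,-1,0)
# bracket right edge vs right blue line, and foot top plane tilt
a=np.radians(-3.4); dx=(X-550)*np.cos(a)+(Y-234.8)*np.sin(a); dy=-(X-550)*np.sin(a)+(Y-234.8)*np.cos(a)
m=(dx>-60)&(dx<0)&(dy>-54)&(dy<-14)&(Z>8)&(Z<30); q=p[m]
A=np.c_[q[:,:2]-q[:,:2].mean(0),np.ones(len(q))]; print(len(q),"foot plane slope,z",np.linalg.lstsq(A,q[:,2],rcond=None)[0].round(3))
b=(dx>-130)&(dx<-20)&(dy>-75)&(dy<-50)&(Z>5)&(Z<20)&(h>100)&(h<130)&(s>60); print("right line deck y",b.sum(),np.median(dy[b]) if b.any() else None)
u=(dx>-8)&(dx<25)&(dy>-70)&(dy<-30)&(Z>30)&(Z<88)&(s<70); print("upright right edge deck y",u.sum(),np.percentile(dy[u],[2,50]).round(1))
u=(dx>-8)&(dx<12)&(dy>-50)&(dy<50)&(Z>78)&(Z<90)&(s<70); 
for n in ("bracket","hanger"): print(n,[(round(q["confidence"],2),w(c,q["at"]).round().tolist()) for q in tip_of(n,"side")])
print(manip.read_state()["wrist_force"].round(1))
x,y=265,165; cv2.imwrite("pics/f1.png",cv2.resize(c["color"][y-40:y+40,x-50:x+50,::-1],(750,600),interpolation=cv2.INTER_CUBIC))
```

```text
142 foot plane slope,z [-1.5000e-02  3.0000e-02  1.9192e+01]
right line deck y 0 None
upright right edge deck y 37 [-59.4 -51.2]
bracket [(0.95, [398.0, -164.0, 0.0]), (0.81, [560.0, 230.0, 10.0]), (0.39, [763.0, -45.0, 2.0])]
hanger [(0.9, [582.0, -250.0, 3.0]), (0.67, [273.0, -352.0, 3.0])]
[-13.4   2.4  12.4]
```

View pics/f1.png

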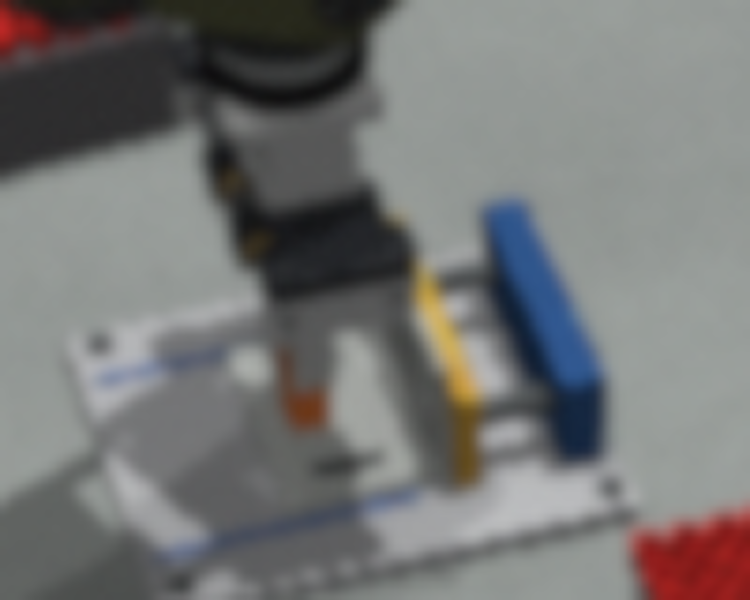

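The foot sits flat just inside the near blue line (about (400,495)), and the upright is flush on the fence at (445,400). There is clear travel left behind the fence.

```bash
python3 -c "
from h import *
print(manip.sign_off())"
```

```text
the job is handed in; nothing more can be done
None
```

I lifted the aluminium bracket off the blue hanger's pegs by its orange grip and set it on the deck. I pushed it against the fence, held it there for over 3 s, and handed the job in still gripping and pushing at about 19 s on the robot's clock. No verdict was reported.

**Last checks**
- **Fence:** its rear edge has moved about 12 mm, so the pointer should be near the middle of the green band. I worked this out from the image; the pointer itself was hidden by the arm.
- **Flatness:** the foot's top surface is at 19 mm, with an apparent slope of at most 0.03. The tool's tilt is 0.003 rad.
- **Squareness:** the gripper is turned to within 0.01° of the deck angle I measured. That measurement varied by about 1° between fits.
- **Centring:** the bracket's near edge is about 55 mm from the deck's centre line, just inside the blue line. This rests on few, scattered depth points.
- **Grip:** the jaws are closed on the post at 19.8 mm, set to 40 N.

**What disagreed or failed**
- **Push force:** the wrist reads 13–15 N along the push, but 12 mm of spring travel should give only about 8.4 N. I put the difference down to foot friction, since the arm also presses the foot down with about 11–12 N.
- **Fence travel by other means:** depth medians suggested about 14 mm, and the trained networks 8–11 mm. All of these are within the allowed 7–19 mm.
- **Blue lines:** colour filtering did not pick them up, so I placed the deck from its fence, scale and detected origin instead.

I did not measure the other items again at the end. The path was planned clear of them, and the forces read between moves gave no sign of touching them.

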